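# Wedge the sagging pastry board

### The job

The wooden pastry board with the cupcakes sags at the front, towards the robot. Take the wooden wedge that is thick enough for the gap and push it, thin end first, under the middle of the board's front edge until it jams tight and the board stands level; then let go and leave it there. Leave the thin wedge where it lies.

Things in the scene. Friction and masses are not known exactly. Their poses are not given: they have to be found in the camera images.
- wedge_grip (a point): thick wooden wedge, the one to use, loose on its flat underside: 120 mm long, 45 wide, 5 high at the thin end rising evenly to 29 at the thick end, 60 g. The point is where to grip it across its width: on its midline, 22 mm from the thick end's face, 98 mm from the thin end, 12 mm above its underside (25 mm high here); x points to the thin end, z up. Once jammed, friction keeps it in place
- thin_wedge_grip (a point): thin wooden wedge, a bystander too thin to fill the gap: 100 mm long, 30 mm wide, 4 mm high at the thin end, only 8 mm at the thick end. The point is on its midline, 20 mm from the thick end's face, 3.5 mm above its underside; x points to its thin end, z up
- board_front_edge (a point): middle of the lower front edge of the board (360 mm wide along y, 280 deep, 22 thick), hinged to fixed blocks below. x points in under it, z up. Edge 15 mm above the counter, 20 when level, its firm stop: the thick wedge touches 50 mm in, lifts it with a 5-10 N push (more if pressed down), jams 75 mm in. Feet under it 155 mm either side; cupcakes (105 mm high) over 120 mm behind the edge
Mind the look-alikes: they are no part of the job. There is more than one size of the part that bears wedge_grip; the job needs the smallest.

How it is judged:
By the outcome, as a careful person would: the job done as asked, in the order asked, and still so for the second after the job is handed in, with the robot touching nothing.
It also fails if it takes over 38 s, if anything falls off the work surface, if the arm or the gripper's body presses on something with over 40 N, if the wrist force passes 120 N, or if a joint passes its speed limit or range.

### The arm

A 7-joint arm with a two-finger parallel gripper is mounted at the origin on the work surface. World frame = base frame: x ahead of the robot, y to its left, z up, the work surface at z = 0. Lengths are in m, angles in rad, forces in N, time in s.
With the tool pointing down it reaches from about 0.4 to 0.9 m from the base axis. Payload 5.6 kg.
Tool frame: the origin (TCP) lies midway between the tips of the shut fingers; the grasp point (between the pads) lies 19 mm behind it; z points along the fingers, y is the line along which they close (so a half turn about z gives the same grasp; the last joint's range is limited). The gripper opens to 92 mm and grips with 3 to 60 N. Pads are 20 mm wide; open, the fingers measure 128 mm over their backs; the gripper's body (75 mm by 189 mm) begins 69 mm behind the grasp point.
Start: joints at [-1.193, 0.468, -0.012, 1.603, 0.006, 1.071, -0.056], TCP at [0.266, 0.593, 0.215] pointing down, gripper open.
Joint ranges: [-2.53, 2.53], [-0.31, 2.02], [-1.57, 1.55], [0.28, 2.44], [-1.29, 4.43], [0.15, 1.84], [-2.92, 2.92]. Speed limits (rad/s): [2.57, 2.57, 3.14, 3.14, 3.14, 3.14, 3.14].

### API

Orientations are given as a unit quaternion [w, x, y, z].
In Python, from rig import get_state, cams, order gives the robot as it stands.
- The arm moves only by the shell command python3 -m creep 'ROWS'. ROWS is JSON, one flat list of numbers, 7 for each row, row after row: the shift along the tool's x, y, z in m, then the turn, a rotation vector about the tool's x, y, z in degrees, then the closure, from 0 (fully open) to 1 (shut). In form: [x, y, z, wx, wy, wz, grip, x, y, z, wx, wy, wz, grip, ...]. A call has 1 to 10 rows; each row is the pose to reach, as a shift and turn from the pose commanded when the call began, along the tool's axes at that moment; what a row does not reach only later rows make up. A row lasts 1/12 s, in which the tool goes at most 41.7 mm and 7.16 degrees, less where a joint would pass 70% of its speed; a pose out of reach is approached as far as the arm can. A call with a gripper value outside its range is refused whole. The fingers move at their own pace and stop on an object; the grip force is fixed at half the most. Time passes only in rows, so rows that repeat a pose let the fingers close. It gives the time, the measured TCP pose, the force, the opening and the grip force at its end, in the units of the state.
- get_state(): the state, without advancing time (a new reading comes with each control period).
- cams.read_camera(name): name is "side" or "top"; returns a dict with "pixels" (384x512x3 uint8, red, green, blue), "vertical_fov" (degrees; the focal length in pixels is half the picture's height over the tangent of half this angle, whatever the lens; pixels are square), "cx", "cy" (the principal point, pixels), "R" (3x3) and "t" (3): a world point X has camera coordinates R X + t. Camera axes: x right, y down, z forward; pixel columns grow to the right and rows downward; lengths in m; the calibration is good to about 2 mm. A picture is of the moment at which its call begins. There is no depth.
- order.close_job(): hands the job in; it is judged then, once.
Trained networks look in a picture, given as the dict that the camera call returned (one of the last four; its "shot" number tells which), for a name from the list of things; names that differ only in an ending like _2 or _b are one class to them, and where a whole thing is asked for, a point or a joint stands for the part that bears it (a point fixed in the world has none). Each returns a list of dicts, best first, with "score" (0 to 1); they miss things now and then, are a little off and sometimes report something else, mostly with a low value. They report only what shows in the picture. A call takes as long as a camera call. They do not tell look-alikes from the thing itself.
- cams.find_in(picture, thing): "bbox" ([left, top, right, bottom] in pixels, round what is visible of it).
- cams.silhouettes(picture, thing): "pixels" (384x512 bool, what is visible of it) and "bbox" ([left, top, right, bottom] in pixels, round what is visible of it).
- cams.spot_point(picture, thing): "position" ([column, row] in pixels: a listed point, or the origin of a listed thing).
The state is a dict: "time": time; "joint_positions": joint angles; "qvel": joint speeds; "joint_efforts": joint torques, N m; "tool_pos": TCP position; "eef_rot": TCP orientation; "contact_force": force on the tool from outside, world axes, zero at the start; "torque": the same for the moment, N m; "grip_width": finger opening in m; "grasp_force": force on a finger pad.
Only numpy, scipy, OpenCV 4.12 (cv2) and the standard library are available. Lean on these libraries where they do the work, as an engineer would, in place of code of your own. Each camera call takes 0.05 s, during which the arm holds its last target. There are 200 camera calls.

## Working session

There is one attempt and no reset: what is moved stays moved. The work goes in short steps, Python scripts to look and compute and a shell command to move; the robot and the scene stay as the last step left them, time stands still between calls to the robot, and variables do not carry over. Pictures are saved under pics/ and viewed, at most 10 in all, crops included, and the job is handed in when it is done.

```bash
mkdir -p pics
cat > h.py <<'E'
import numpy as np, cv2
from rig import get_state, cams, order
def ray(p,uv):
    f=p["pixels"].shape[0]/2/np.tan(np.radians(p["vertical_fov"])/2)
    d=np.array([(uv[0]-p["cx"])/f,(uv[1]-p["cy"])/f,1.]); R=np.array(p["R"]); t=np.array(p["t"])
    return -R.T@t, R.T@d
def at_z(p,uv,z):
    o,d=ray(p,uv); return o+d*(z-o[2])/d[2]
def proj(p,X):
    f=p["pixels"].shape[0]/2/np.tan(np.radians(p["vertical_fov"])/2)
    c=np.array(p["R"])@np.array(X)+np.array(p["t"]); return np.array([f*c[0]/c[2]+p["cx"],f*c[1]/c[2]+p["cy"]])
def save(p,n,box=None,s=1):
    im=p["pixels"][:,:,::-1]
    if box: im=im[box[1]:box[3],box[0]:box[2]]
    cv2.imwrite("pics/"+n,cv2.resize(im,None,fx=s,fy=s,interpolation=cv2.INTER_CUBIC))
E
python3 - <<'E'
from h import *
np.set_printoptions(precision=4,suppress=True)
for c in("top","side"):
    p=cams.read_camera(c); save(p,c+"0.png",None,1.5); print(c,ray(p,(256,192)),p["vertical_fov"])
    for th,z in(("wedge_grip",.012),("thin_wedge_grip",.0035),("board_front_edge",.015)):
        for d in cams.spot_point(p,th): print(th,d["score"],np.array(d["position"]),at_z(p,d["position"],z))
        if th!="board_front_edge":
            for d in cams.silhouettes(p,th):
                r=cv2.minAreaRect(np.argwhere(d["pixels"])[:,::-1].astype(np.float32))
                print("  sil",d["score"],np.round(d["bbox"]),d["pixels"].sum(),[at_z(p,q,0.01)[:2].round(3).tolist() for q in cv2.boxPoints(r)])
s=get_state();print(s["tool_pos"],s["eef_rot"],s["time"])
E
```

```text
top (array([ 0.301 , -0.0006,  1.1681]), array([ 0.1377,  0.0009, -0.9905])) 45.294642134099895
wedge_grip 0.7 [322.9 200.8] [ 0.435  -0.1683  0.012 ]
wedge_grip 0.7 [342.3 289.6] [ 0.2138 -0.2061  0.012 ]
wedge_grip 0.57 [147.4 256.1] [0.3078 0.2741 0.012 ]
  sil 0.78 [325. 243. 388. 303.] 1954 [[0.228, -0.153], [0.341, -0.287], [0.285, -0.334], [0.173, -0.201]]
  sil 0.58 [312. 165. 328. 210.] 850 [[0.416, -0.137], [0.535, -0.149], [0.531, -0.198], [0.412, -0.185]]
  sil 0.68 [167. 177. 184. 214.] 517 [[0.502, 0.23], [0.509, 0.196], [0.41, 0.174], [0.403, 0.208]]
board_front_edge 0.68 [251.8 125.2] [0.6358 0.007  0.015 ]
side (array([ 0.1604, -0.525 ,  0.7218]), array([ 0.3065,  0.6043, -0.7356])) 48.71840163623221
wedge_grip 0.97 [202.7 333.4] [ 0.2219 -0.1982  0.012 ]
wedge_grip 0.92 [155.3 156.8] [0.289  0.2748 0.012 ]
wedge_grip 0.67 [298.1 272.2] [ 0.4331 -0.1677  0.012 ]
  sil 0.95 [280. 254. 346. 286.] 1467 [[0.417, -0.127], [0.546, -0.142], [0.524, -0.204], [0.402, -0.188]]
  sil 0.89 [176. 308. 285. 383.] 4217 [[0.172, -0.19], [0.23, -0.14], [0.334, -0.299], [0.274, -0.336]]
thin_wedge_grip 0.87 [220.2 166.5] [0.4202 0.1798 0.0035]
  sil 0.92 [209. 146. 249. 170.] 396 [[0.401, 0.205], [0.507, 0.225], [0.501, 0.184], [0.398, 0.166]]
  sil 0.59 [292.  92. 485. 231.] 14280 [[0.635, 0.202], [1.08, 0.433], [0.986, -0.139], [0.656, -0.229]]
board_front_edge 0.9 [334.4 179.2] [0.6365 0.0089 0.015 ]
[0.2656 0.5933 0.2146] [0.     0.2089 0.9779 0.    ] 0.6
```

View pics/top0.png

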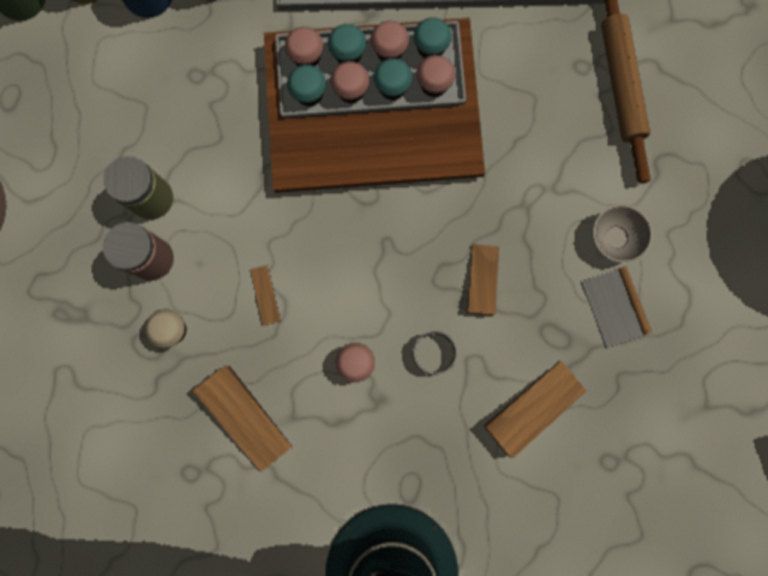

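View pics/side0.png

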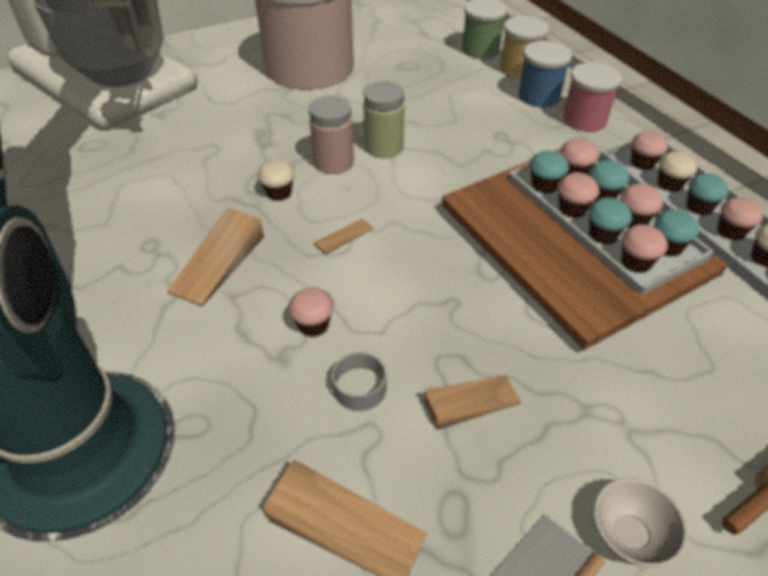

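The top picture (768 px wide) shows four wedges, and a rolling pin and cutter that don't matter here. At 512 scale the candidates for wedge_grip are:
- (323,201): about 120x45 mm
- (342,290): larger
- (147,256): larger
- (175,196): the thin wedge, a bystander

I choose the smallest thick one, at (323,201). Its thick face points at the robot in the side view, at about (425,400) in the 768 px picture. I'll check this in one crop.

Run:
```python
from h import *
np.set_printoptions(precision=4,suppress=True)
p=cams.read_camera("top"); q=cams.read_camera("side")
a=cv2.resize(p["pixels"][105:220,170:340],None,fx=4,fy=4,interpolation=3)
b=cv2.resize(q["pixels"][245:295,270:360],None,fx=680/90,fy=680/90,interpolation=3)[:,:680]
b=cv2.resize(b,(230,130)); 
a[320:320+130,0:230]=b
cv2.imwrite("pics/crop1.png",a[:,:,::-1])
for pic,n in((p,"top"),(q,"side")):
    for d in cams.silhouettes(pic,"wedge_grip"):
        x0,y0,x1,y1=d["bbox"]
        if (n=="top" and x0>300 and y1<220) or (n=="side" and x0>270):
            c,_=cv2.findContours(d["pixels"].astype(np.uint8),0,2); c=max(c,key=cv2.contourArea)
            ap=cv2.approxPolyDP(c,2.5,True)[:,0]; print(n,ap.tolist(),[at_z(pic,u,0.0).round(3)[:2].tolist() for u in ap])
    for d in cams.silhouettes(pic,"board_front_edge")[:1]:
        c,_=cv2.findContours(d["pixels"].astype(np.uint8),0,2); c=max(c,key=cv2.contourArea)
        ap=cv2.approxPolyDP(c,3,True)[:,0]; print(n,"board",d["score"],ap.tolist(),[at_z(pic,u,0.037).round(3)[:2].tolist() for u in ap])
```

```text
top [[331, 162], [315, 164], [313, 208], [330, 207]] [[0.537, -0.196], [0.533, -0.154], [0.419, -0.144], [0.42, -0.187]]
top board 0.68 [[312, 13], [178, 21], [183, 125], [247, 124], [321, 116]] [[0.93, -0.158], [0.916, 0.194], [0.634, 0.181], [0.633, 0.019], [0.649, -0.17]]
side [[338, 251], [285, 259], [283, 266], [291, 285], [347, 268]] [[0.537, -0.156], [0.43, -0.123], [0.418, -0.136], [0.411, -0.18], [0.53, -0.198]]
side board 0.79 [[387, 92], [301, 127], [295, 134], [391, 232], [477, 185], [484, 175], [465, 159], [466, 149], [460, 142], [441, 141], [436, 125], [419, 124], [417, 112], [407, 106], [398, 108], [397, 97]] [[0.948, 0.212], [0.651, 0.187], [0.623, 0.17], [0.64, -0.185], [0.898, -0.168], [0.936, -0.152], [0.938, -0.093], [0.967, -0.067], [0.973, -0.041], [0.933, -0.017], [0.967, 0.037], [0.93, 0.06], [0.961, 0.102], [0.954, 0.135], [0.927, 0.139], [0.957, 0.18]]
```

View pics/crop1.png

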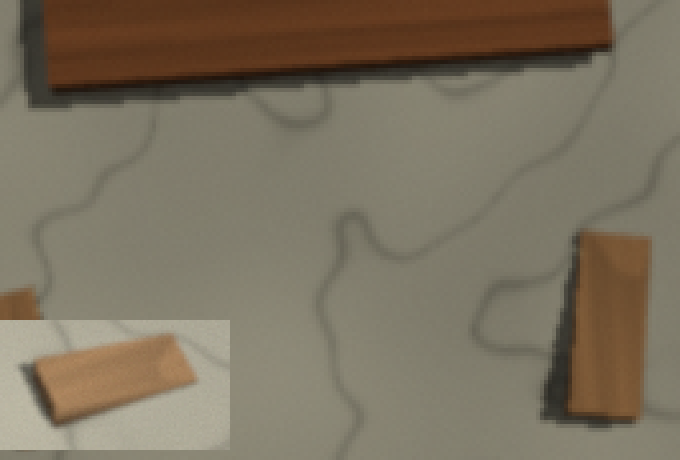

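Crop: the chosen wedge's thin end is at crop (580..650, 235), towards the board. Its thick end is at (567..640, 415). The board's front edge runs from crop (48,88) to (612,48), so it is yawed a few degrees.

```bash
cat >> h.py <<'E'
from scipy.spatial.transform import Rotation as Ro
def rot(): 
    w,x,y,z=get_state()["eef_rot"]; return Ro.from_quat([x,y,z,w])
def shift(target,yaw=None):
    s=get_state(); R=rot(); d=R.inv().apply(np.array(target)-s["tool_pos"])
    out=d.round(4).tolist()
    if yaw is not None:  # world yaw of finger line minus 90deg, tool straight down
        best=None
        for k in(0,np.pi):
            a=yaw+k; T=Ro.from_matrix(np.array([[-np.cos(a),-np.sin(a),0],[-np.sin(a),np.cos(a),0],[0,0,-1]]).T@np.eye(3)) if 0 else Ro.from_matrix(np.column_stack([[-np.cos(a),-np.sin(a),0],[-np.sin(a),np.cos(a),0],[0,0,-1]]))
            v=np.degrees((R.inv()*T).as_rotvec())
            if best is None or np.linalg.norm(v)<np.linalg.norm(best): best=v
        out+=best.round(2).tolist()
    return out
E
python3 - <<'E'
from h import *
p=cams.read_camera("top")
C=lambda x,y:((x+.5)/4+170-.5,(y+.5)/4+105-.5)
t1,t2=at_z(p,C(580,232),.005),at_z(p,C(651,238),.005)
k1,k2=at_z(p,C(567,412),.029),at_z(p,C(640,418),.029)
print(t1,t2,k1,k2); th=(t1+t2)/2; tk=(k1+k2)/2; v=(th-tk)[:2]
print("len",np.linalg.norm(v),np.linalg.norm((t1-t2)),np.linalg.norm(k1-k2)); yaw=np.arctan2(v[1],v[0]); print("yaw",yaw)
g=th[:2]-.098*v/np.linalg.norm(v); print("grip",g)
l,r=at_z(p,C(48,88),.037),at_z(p,C(612,48),.037); print("board",l,r,(l+r)/2,np.linalg.norm(l-r)); e=l-r; print("byaw",np.arctan2(-e[0],e[1]))
s=get_state(); print(rot().as_matrix().round(3).tolist())
print("A",shift([.5,.2,.2]),"B",shift([g[0],g[1],.1],yaw))
E
```

```text
[ 0.53527098 -0.1524383   0.005     ] [ 0.53019215 -0.19798602  0.005     ] [ 0.41665396 -0.13634367  0.029     ] [ 0.41175795 -0.18157484  0.029     ]
len 0.11963476577041933 0.0458300011371324 0.0454953797963149
yaw -0.13627577439406532
grip [ 0.43564014 -0.16189843]
board [0.63007125 0.18453752 0.037     ] [ 0.64739438 -0.17369626  0.037     ] [0.63873281 0.00542063 0.037     ] 0.3586523773415664
byaw 0.04831941006434098
[[-0.913, 0.409, 0.0], [0.409, 0.913, 0.0], [-0.0, 0.0, -1.0]]
A [-0.3746, -0.2632, 0.0146] B [-0.4637, -0.6198, 0.1146, 0.0, 0.0, -16.31]
```

Sizes match: length 120, width 45, board 359. I'll move over the wedge, going round by (0.5, 0.2).

```bash
python3 -m creep '[-0.375,-0.263,0.015,0,0,-17.2,0, -0.375,-0.263,0.015,0,0,-17.2,0, -0.375,-0.263,0.015,0,0,-17.2,0, -0.375,-0.263,0.015,0,0,-17.2,0, -0.375,-0.263,0.015,0,0,-17.2,0, -0.375,-0.263,0.015,0,0,-17.2,0, -0.375,-0.263,0.015,0,0,-17.2,0, -0.375,-0.263,0.015,0,0,-17.2,0, -0.375,-0.263,0.015,0,0,-17.2,0, -0.375,-0.263,0.015,0,0,-17.2,0]'
python3 -c "
from h import *
print(shift([.436,-.164,.06],-.12),get_state()['time'])"
```

```text
time: 1.78
tool_pos: [0.4799, 0.2339, 0.2013]
eef_rot: [0.0, 0.06, 0.998, 0.0]
contact_force: [0.7, 0.7, -0.2]
grip_width: 0.0922
grasp_force: 0.0
[-0.0042, -0.4004, 0.1411, 0.03, 0.04, -0.04] 1.7833
```

```bash
python3 -m creep '[-0.004,-0.40,0.04,0,0,0,0, -0.004,-0.40,0.07,0,0,0,0, -0.004,-0.40,0.1,0,0,0,0, -0.004,-0.40,0.141,0,0,0,0, -0.004,-0.40,0.141,0,0,0,0, -0.004,-0.40,0.141,0,0,0,0, -0.004,-0.40,0.141,0,0,0,0, -0.004,-0.40,0.141,0,0,0,0, -0.004,-0.40,0.141,0,0,0,0, -0.004,-0.40,0.141,0,0,0,0]'
python3 -m creep '[0,0,0,0,0,0,0,0,0,0,0,0,0,0,0,0,0,0,0,0,0]'
python3 -c "
from h import *
print(shift([.436,-.164,.06],-.12),get_state()['time'])
p=cams.read_camera('side'); save(p,'side1.png',(200,150,400,330),3.2)"
```

```text
time: 2.62
tool_pos: [0.4358, -0.1545, 0.0635]
eef_rot: [0.001, 0.06, 0.998, -0.0]
contact_force: [1.1, 0.0, -0.3]
grip_width: 0.092
grasp_force: 0.0
time: 2.87
tool_pos: [0.4361, -0.1525, 0.0639]
eef_rot: [0.0, 0.06, 0.998, 0.0]
contact_force: [-0.1, -0.3, 0.9]
grip_width: 0.0921
grasp_force: 0.0
[-0.0013, -0.0115, 0.0039, 0.03, 0.0, -0.06] 2.8667
```

View pics/side1.png

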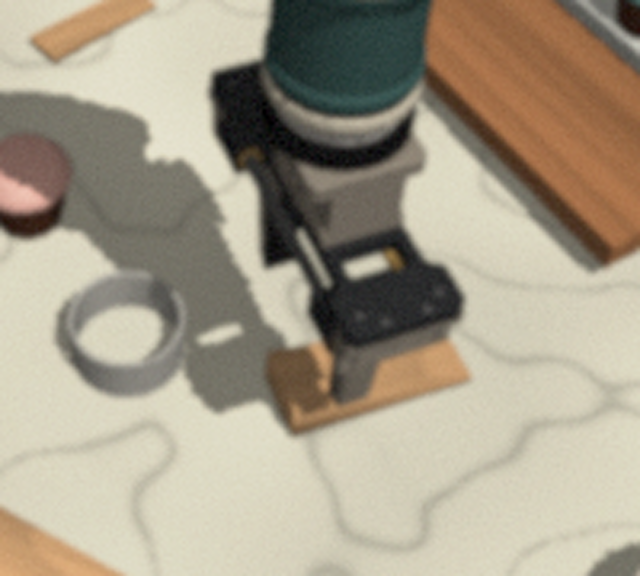

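The hand is above the wedge at crop (370,380), and the wedge's thick end is on the left at (285,380). I'll descend and grip.

```bash
python3 -m creep '[-0.001,-0.0115,0.004,0,0,0,0, -0.001,-0.0115,0.025,0,0,0,0, -0.001,-0.0115,0.045,0,0,0,0, -0.001,-0.0115,0.055,0,0,0,0, -0.001,-0.0115,0.059,0,0,0,0, -0.001,-0.0115,0.059,0,0,0,0, -0.001,-0.0115,0.059,0,0,0,0]'
python3 -m creep '[0,0,0,0,0,0,0.6,0,0,0,0,0,0,0.7,0,0,0,0,0,0,0.8,0,0,0,0,0,0,0.8,0,0,0,0,0,0,0.8,0,0,0,0,0,0,0.8,0,0,0,0,0,0,0.8,0,0,0,0,0,0,0.8]'
```

```text
time: 3.5
tool_pos: [0.4361, -0.1638, 0.0054]
eef_rot: [0.0, 0.06, 0.998, 0.0]
contact_force: [-0.4, 0.1, -0.2]
grip_width: 0.0918
grasp_force: 0.0
time: 4.17
tool_pos: [0.4355, -0.1643, 0.0049]
eef_rot: [-0.0, 0.06, 0.998, 0.0]
contact_force: [0.3, 0.3, 0.8]
grip_width: 0.0446
grasp_force: 30.0
```

Gripped at 44.6 mm. Next I'll lift and align it in front of the board.

```bash
python3 -m creep '[0,0,-0.02,0,0,0,0.8,0,0,-0.03,0,0,0,0.8,0,0,-0.03,0,0,0,0.8]'
python3 -c "
from h import *
print(shift([.510,.001,.035],.05),get_state()['tool_pos'])"
```

```text
time: 4.42
tool_pos: [0.437, -0.1648, 0.0365]
eef_rot: [0.002, 0.06, 0.998, -0.0]
contact_force: [0.5, 0.2, -0.8]
grip_width: 0.0448
grasp_force: 30.0
[-0.0525, 0.1734, 0.0016, -0.05, 0.21, -9.78] [ 0.43695174 -0.16484525  0.03649884]
```

```bash
python3 -m creep '[-0.0105,0.034,0,0,0,-2,0.8,-0.021,0.069,0,0,0,-4,0.8,-0.031,0.104,0,0,0,-6,0.8,-0.042,0.139,0,0,0,-8,0.8,-0.0525,0.173,0,0,0,-9.8,0.8,-0.0525,0.173,0,0,0,-9.8,0.8,-0.0525,0.173,0,0,0,-9.8,0.8,-0.0525,0.173,0,0,0,-9.8,0.8]'
python3 - <<'E'
from h import *
np.set_printoptions(precision=4,suppress=True)
print(shift([.514,.001,.035],.05))
p=cams.read_camera('side'); save(p,'side2.png',(230,90,430,260),3.2)
q=cams.read_camera('top'); save(q,'top2.png',(160,90,360,240),4)
for c in(p,q):
  for d in cams.spot_point(c,"board_front_edge")[:2]: print(d["score"],d["position"],at_z(c,d["position"],.015))
  for d in cams.silhouettes(c,"wedge_grip"): print(d["score"],d["bbox"])
E
```

```text
time: 5.08
tool_pos: [0.5078, 0.0006, 0.0343]
eef_rot: [-0.001, -0.025, 1.0, -0.0]
contact_force: [-0.1, -0.4, -0.3]
grip_width: 0.0453
grasp_force: 30.0
[-0.0062, 0.0001, -0.0007, -0.03, -0.06, 0.01]
0.81 [332.2, 180.2] [0.6301 0.0085 0.015 ]
0.93 [177.8, 308.4, 284.8, 383.3]
0.88 [110.9, 139.4, 174.7, 203.1]
0.85 [275.6, 182.0, 294.1, 207.5]
0.57 [254.4, 123.2] [0.6409 0.0001 0.015 ]
0.94 [126.6, 241.0, 164.9, 291.1]
0.83 [323.6, 242.5, 389.3, 304.7]
```

View pics/side2.png

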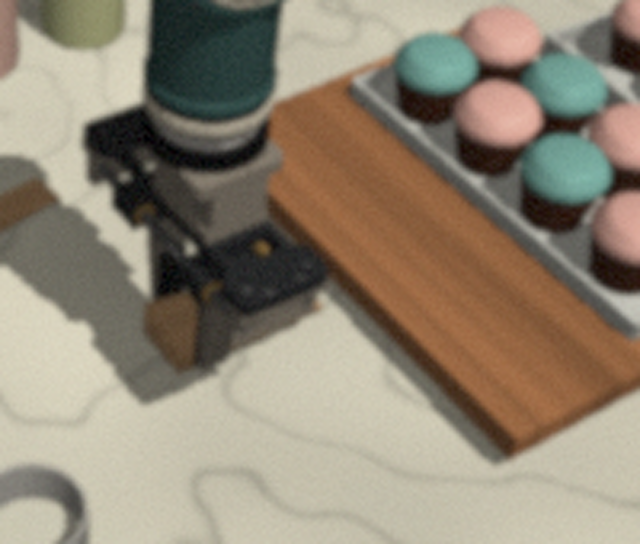

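View pics/top2.png

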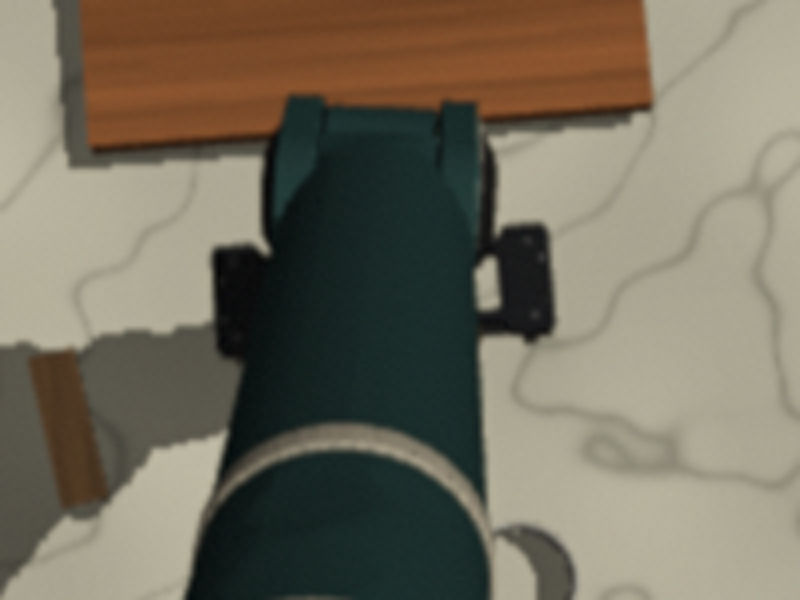

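The side view shows the wedge held level between the pads, thick face at crop (170,330) and thin end pointing at the board front. The top view shows the gripper centred on the board: fingers at crop columns 235 and 525, middle about 380, board middle about 370. I'll lower it and slide it in.

```bash
python3 -m creep '[0,0,0.015,0,0,0,0.8,0,0,0.025,0,0,0,0.8,0,0,0.029,0,0,0,0.8,0,0,0.029,0,0,0,0.8,0,0,0.029,0,0,0,0.8]'
python3 -m creep '[-0.01,0,0,0,0,0,0.8,-0.02,0,0,0,0,0,0.8,-0.03,0,0,0,0,0,0.8,-0.04,0,0,0,0,0,0.8,-0.05,0,0,0,0,0,0.8,-0.06,0,0,0,0,0,0.8,-0.067,0,0,0,0,0,0.8,-0.07,0,0,0,0,0,0.8,-0.07,0,0,0,0,0,0.8,-0.07,0,0,0,0,0,0.8]'
python3 -c "
from h import *
print(shift([.637-.098+.075,.0035,.005],.05))"
```

```text
time: 5.8
tool_pos: [0.5082, 0.0008, 0.0055]
eef_rot: [-0.0, -0.025, 1.0, -0.0]
contact_force: [-0.9, 0.2, -0.4]
grip_width: 0.0449
grasp_force: 30.0
time: 6.63
tool_pos: [0.5779, 0.0046, 0.0056]
eef_rot: [-0.0, -0.025, 1.0, -0.0]
contact_force: [0.2, -0.9, -0.6]
grip_width: 0.0447
grasp_force: 30.0
[-0.036, -0.0029, 0.0006, -0.0, -0.05, 0.02]
```

```bash
python3 -m creep '[0,0,0.0006,0,0,0,0.8,-0.004,0,0.0006,0,0,0,0.8,-0.008,0,0.0006,0,0,0,0.8,-0.012,0,0.0006,0,0,0,0.8,-0.012,0,0.0006,0,0,0,0.8]'
python3 -m creep '[-0.002,0,0,0,0,0,0.8,-0.004,0,0,0,0,0,0.8,-0.006,0,0,0,0,0,0.8,-0.008,0,0,0,0,0,0.8,-0.008,0,0,0,0,0,0.8]'
python3 -m creep '[-0.002,0,0,0,0,0,0.8,-0.004,0,0,0,0,0,0.8,-0.006,0,0,0,0,0,0.8,-0.008,0,0,0,0,0,0.8,-0.008,0,0,0,0,0,0.8]'
```

```text
time: 7.05
tool_pos: [0.5909, 0.0053, 0.0051]
eef_rot: [0.0, -0.025, 1.0, -0.0]
contact_force: [1.4, -0.3, -1.6]
grip_width: 0.0448
grasp_force: 30.0
time: 7.47
tool_pos: [0.5963, 0.0055, 0.0047]
eef_rot: [-0.002, -0.025, 1.0, 0.0]
contact_force: [-4.9, -0.8, 1.0]
grip_width: 0.0445
grasp_force: 30.0
time: 7.88
tool_pos: [0.6044, 0.0059, 0.0047]
eef_rot: [-0.002, -0.025, 1.0, 0.0]
contact_force: [-6.2, 0.7, 1.4]
grip_width: 0.0443
grasp_force: 30.0
```

Force is 5–6 N, so the board is being lifted. I'll keep going to the jam.

```bash
python3 -m creep '[-0.002,0,0,0,0,0,0.8,-0.004,0,0,0,0,0,0.8,-0.006,0,0,0,0,0,0.8,-0.006,0,0,0,0,0,0.8]'
python3 -m creep '[-0.002,0,0,0,0,0,0.8,-0.004,0,0,0,0,0,0.8,-0.004,0,0,0,0,0,0.8]'
python3 -m creep '[-0.001,0,0,0,0,0,0.8,-0.002,0,0,0,0,0,0.8,-0.002,0,0,0,0,0,0.8]'
```

```text
time: 8.22
tool_pos: [0.6105, 0.0062, 0.0048]
eef_rot: [-0.002, -0.025, 1.0, 0.0]
contact_force: [-5.0, -0.3, -0.3]
grip_width: 0.0449
grasp_force: 30.0
time: 8.47
tool_pos: [0.6145, 0.0064, 0.0047]
eef_rot: [-0.002, -0.025, 1.0, 0.0]
contact_force: [-5.7, -0.4, 1.9]
grip_width: 0.0449
grasp_force: 30.0
time: 8.72
tool_pos: [0.6163, 0.0065, 0.0047]
eef_rot: [-0.002, -0.025, 1.0, 0.0]
contact_force: [-5.6, 0.3, 1.4]
grip_width: 0.0449
grasp_force: 30.0
```

```bash
python3 -m creep '[-0.001,0,0,0,0,0,0.8,-0.002,0,0,0,0,0,0.8,-0.002,0,0,0,0,0,0.8]'
python3 -m creep '[-0.001,0,0,0,0,0,0.8,-0.002,0,0,0,0,0,0.8,-0.002,0,0,0,0,0,0.8]'
```

```text
time: 8.97
tool_pos: [0.6181, 0.0066, 0.0047]
eef_rot: [-0.002, -0.025, 1.0, 0.0]
contact_force: [-5.6, -0.8, 1.1]
grip_width: 0.0447
grasp_force: 30.0
time: 9.22
tool_pos: [0.6183, 0.0066, 0.0047]
eef_rot: [-0.004, -0.025, 1.0, 0.0]
contact_force: [-10.5, -0.3, 6.1]
grip_width: 0.0449
grasp_force: 30.0
```

The wedge has stopped moving and the force is rising, so it is jamming. One firmer push.

```bash
python3 -m creep '[-0.001,0,0,0,0,0,0.8,-0.002,0,0,0,0,0,0.8,-0.002,0,0,0,0,0,0.8,-0.002,0,0,0,0,0,0.8]'
python3 -m creep '[-0.001,0,0,0,0,0,0.8,-0.002,0,0,0,0,0,0.8,-0.002,0,0,0,0,0,0.8,-0.002,0,0,0,0,0,0.8]'
```

```text
time: 9.55
tool_pos: [0.6185, 0.0066, 0.0046]
eef_rot: [-0.006, -0.025, 1.0, 0.0]
contact_force: [-15.0, -1.0, 9.8]
grip_width: 0.0448
grasp_force: 30.0
time: 9.88
tool_pos: [0.6187, 0.0067, 0.0046]
eef_rot: [-0.008, -0.025, 1.0, 0.0]
contact_force: [-19.4, -0.8, 14.6]
grip_width: 0.0446
grasp_force: 30.0
```

Jammed at about 19 N. I'll relax the push, open, and rise.

```bash
python3 -m creep '[0.002,0,0,0,0,0,0.8,0.004,0,0,0,0,0,0.8,0.005,0,0,0,0,0,0.8,0.005,0,0,0,0,0,0.8]'
python3 -m creep '[0,0,0,0,0,0,0.5,0,0,0,0,0,0,0.3,0,0,0,0,0,0,0.1,0,0,0,0,0,0,0,0,0,0,0,0,0,0,0,0,0,0,0,0,0]'
python3 -m creep '[0,0,-0.02,0,0,0,0,0,0,-0.05,0,0,0,0,0.02,0,-0.09,0,0,0,0,0.06,0,-0.12,0,0,0,0,0.1,0,-0.15,0,0,0,0,0.13,0.03,-0.17,0,0,0,0,0.13,0.07,-0.19,0,0,0,0,0.13,0.11,-0.19,0,0,0,0,0.13,0.15,-0.19,0,0,0,0,0.13,0.15,-0.19,0,0,0,0]'
python3 - <<'E'
from h import *
q=cams.read_camera('top'); p=cams.read_camera('side'); 
a=cv2.resize(p['pixels'][100:250,270:410],(560,600),interpolation=3)
cv2.imwrite("pics/end.png",a[:,:,::-1]); save(q,"endtop.png",(160,90,360,240),4)
for c,z in((p,.012),(q,.012)):
  for d in cams.spot_point(c,"wedge_grip"): print(d["score"],d["position"],at_z(c,d["position"],z).round(4))
E
```

```text
time: 10.22
tool_pos: [0.6187, 0.0066, 0.0046]
eef_rot: [-0.003, -0.025, 1.0, 0.0]
contact_force: [-7.0, -0.3, 1.8]
grip_width: 0.0448
grasp_force: 30.0
time: 10.72
tool_pos: [0.6218, 0.0068, 0.0054]
eef_rot: [0.0, -0.025, 1.0, 0.0]
contact_force: [0.5, 0.5, -0.2]
grip_width: 0.0772
grasp_force: 0.0
time: 11.55
tool_pos: [0.4832, 0.1568, 0.1969]
eef_rot: [0.002, -0.029, 1.0, 0.002]
contact_force: [1.2, 0.7, -0.6]
grip_width: 0.0921
grasp_force: 0.0
0.88 [203.7, 333.8] [ 0.2232 -0.1997  0.012 ]
0.8 [158.9, 156.2] [0.2976 0.2729 0.012 ]
0.78 [326.4, 185.4] [0.6107 0.0028 0.012 ]
0.85 [341.7, 284.6] [ 0.2259 -0.2052  0.012 ]
0.8 [254.6, 135.1] [6.101e-01 4.000e-04 1.200e-02]
```

View pics/end.png

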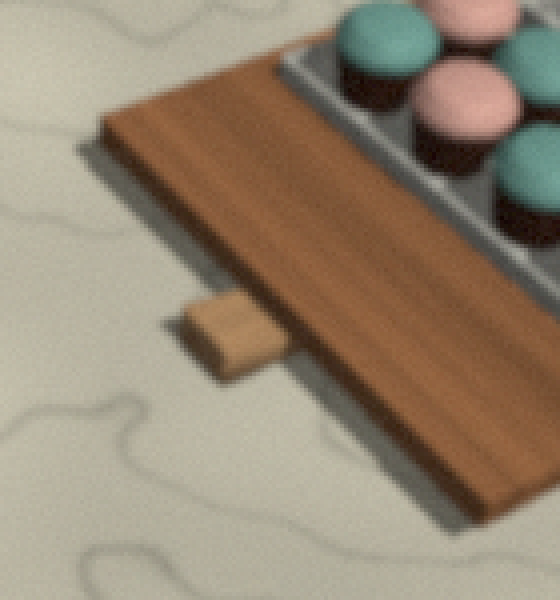

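View pics/endtop.png

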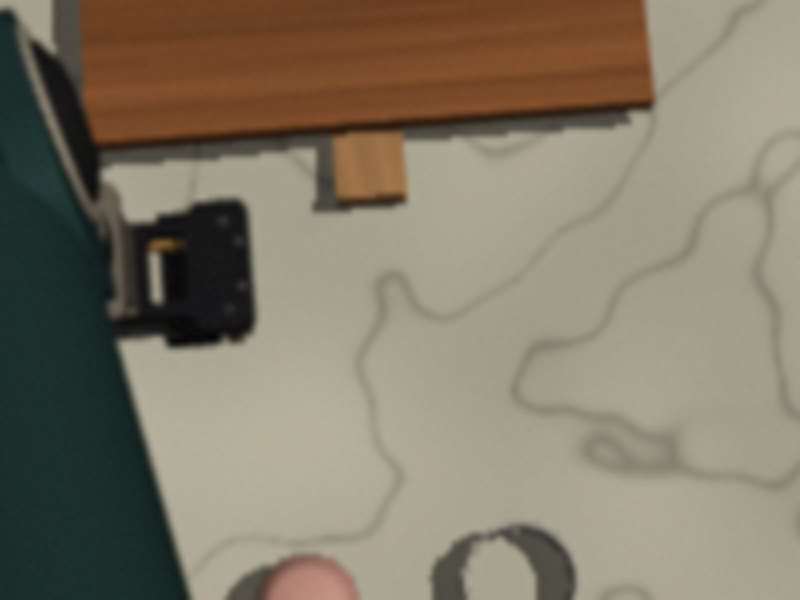

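The wedge is jammed in the middle of the board: crop (370,165), board from 95 to 652. About 45 mm of it sticks out, as expected at 75 mm in. The robot is clear of everything, so I'll hand the job in.

```bash
python3 -m creep '[0,0,0,0,0,0,0,0,0,0,0,0,0,0,0,0,0,0,0,0,0]' >/dev/null; python3 -c "
from rig import order
print(order.close_job())"
```

```text
the job is handed in; nothing more can be done
None
```

The smallest thick wedge is jammed about 75 mm in under the middle of the board's front edge, where the board should now be level. The push stopped dead at about 19 N; I did not measure the board's level separately. The gripper has let go, the thin wedge was not touched, and the job is handed in at about 12 s.

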